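# Trace a lens blank through one full turn

## Task

Lay the lens blank flat and centred on the orange pad of the edge tracer's turntable and let go of it. Then take the red crank handle and turn the turntable clockwise (seen from above) through its full turn, all the way to its end stop, with the blank riding on the pad. Leave the blank lying centred on the pad, and do not disturb the tape roll, the bottle or the spectacles.

Things in the scene. Friction and masses are not known exactly. Their poses are not given: they have to be found in the camera images.
- lens: the uncut round lens blank, pale grey-green, 67 mm across: an upright rim from z = 0 to 4 mm, with a dome to z = 10 mm above it. Pinch it across the rim from above with the fingertips close to the mat (higher up they slip off the dome); 15 to 31 g. Origin at the centre of its underside, z up. It starts lying dome up on the mat, to the right or to the left of the tracer.
- tracer: the edge tracer, fixed to the mat: white base plate 250 (x) by 214 (y) by 14 mm, from x = -107 to +143 mm of its origin, carrying the turntable (axis upright through the origin) and, behind it, a grey reading head (x = +106 to +138 mm, y = -35 to +35 mm, top at z = 48 mm). Origin on the mat at the turntable's axis; +x points from the axis to the reading head.
- turntable (a joint): turn of the aluminium turntable (190 mm across, top face at z = 28 mm) in rad, growing clockwise seen from above. It runs from 0 to a hard end stop at 6.9 (a little more than one full turn); it starts between 0 and 0.5. Light friction, about 1 to 2 N at the handle; it stays where it is left.
- pad_top (a point): centre of the top of the orange pad, on the turntable's axis, 44 mm above the mat. The pad is 48 mm across and stands 16 mm above the turntable, so the blank overhangs it all round by 10 mm. At joint value 0 the crank handle lies on the side away from the reading head; keep the fingers out of its direction when laying the lens down.
- crank_grip (a point): point on the axis of the upright red crank handle at the height to grip it, 78 mm above the mat. The handle is a round grip 20 mm in diameter, from z = 38 to z = 92 mm, top at z = 96 mm, standing 75 mm from the turntable's axis. It spins freely on its own axis, so a gripper can hold it and be led round the circle without turning. Close on it along the tangent to stay clear of the lens.
- tape: roll of cream masking tape lying flat, 106 mm across, 25 mm high; a bystander, on the other side of the tracer from the lens. Origin at the centre of its underside.
- bottle: small white bottle with a red cap, 34 mm across, 110 mm high; a bystander. Origin at the centre of its underside.
- glasses: folded brown spectacles, 43 x 140 x 12 mm; a bystander. Origin at the centre of its underside.

How it is judged:
On the way, in this order (a step that is already met when the one before it is completed fails the run):
1. the lens blank lies on the pad, let go, before the table is turned (horizontal distance between lens and pad_top below 0.008 m and z of lens in the frame of pad_top between -0.004 and 0.004 m and angle between lens's own z axis and vertical below 0.1 rad and contact force between the fingers and lens below 0.3 N and value of joint turntable below 1 rad), for 0.2 s.
2. the table has made a third of its turn with the blank on the pad (horizontal distance between lens and pad_top below 0.008 m and z of lens in the frame of pad_top between -0.004 and 0.004 m and angle between lens's own z axis and vertical below 0.1 rad and value of joint turntable between 2.2 and 4 rad), for 0.05 s.
3. the table has made two thirds of its turn with the blank on the pad (horizontal distance between lens and pad_top below 0.008 m and z of lens in the frame of pad_top between -0.004 and 0.004 m and angle between lens's own z axis and vertical below 0.1 rad and value of joint turntable between 4.4 and 6.4 rad), for 0.05 s.
At the end, for the whole second after the job is handed in: the turntable stands within 0.2 rad of its end stop (joint above 6.7) and is still; the lens blank lies flat (tilt under 0.1 rad) on the pad, its underside within 4 mm of the pad's top height and its centre within 8 mm of the pad's centre (horizontal distance between lens and pad_top below 0.008 m and z of lens in the frame of pad_top between -0.004 and 0.004 m and angle between lens's own z axis and vertical below 0.1 rad and value of joint turntable above 6.7 rad and velocity of joint turntable between -0.05 and 0.05 rad/s and linear speed of lens below 0.02 m/s); the robot touches nothing.
It fails at once if the tape roll is moved by more than 20 mm (distance of tape from where it was at the start of the episode above 0.02 m).
It fails at once if the bottle is moved by more than 20 mm (distance of bottle from where it was at the start of the episode above 0.02 m).
It fails at once if the pair of spectacles is moved by more than 20 mm (distance of glasses from where it was at the start of the episode above 0.02 m).
It also fails if it takes over 67 s, if anything falls off the work surface, if the arm or the gripper's body presses on something with over 40 N, if the wrist force passes 120 N, or if a joint passes its speed limit or range.

## Robot

A 6-joint arm with a two-finger parallel gripper is mounted at the origin on a cart in front of the work surface, level with it; the furniture and walls round the work are solid. World frame = base frame: x ahead of the robot, y to its left, z up, the work surface at z = 0. Lengths are in m, angles in rad, forces in N, time in s.
With the tool pointing down it reaches from about 0.35 to 0.85 m from the base axis. Payload 8.1 kg.
Tool frame: the origin (TCP) lies between the finger pads; the fingertips stand 25 mm ahead of it and the grasp point (between the pads) lies 6 mm ahead of it (env.finger_overhang is the distance from the TCP to the fingertips, in m); z points along the fingers, y is the line along which they close (so a half turn about z gives the same grasp; the last joint's range is limited). The gripper opens to 85 mm and grips with 20 to 120 N. Pads are 22 mm wide; open, the fingers measure 114 mm over their backs; the gripper's body (76 mm by 85 mm) begins 54 mm behind the grasp point. The pads swing forward as they close: fully open they stand 13 mm farther back than shut.
Start: joints at [1.084, 0.13, 1.488, -0, 1.523, -0.085], TCP at [0.235, 0.552, 0.256] pointing down, gripper open.
Joint ranges: [-2.96, 2.96], [-0.89, 2.26], [0.02, 2.5], [-1.34, 4.48], [0, 2.73], [-2.66, 2.66]. Speed limits (rad/s): [2.39, 2.39, 2.79, 3.14, 3.14, 3.14].

## Interface

Orientations are given as a unit quaternion [w, x, y, z].
In Python, from station import env gives the robot as it stands. The module is installed in compiled form; this text tells all that it offers.
- The arm moves only by the tool apply_moves, never from a script. Its argument "deltas" is a list of rows, each an object with "offset": the shift along the world's x, y, z in units of 40 mm (1.0 is 40 mm), a list of three; "yaw": the turn about the world's z in units of 5 degrees (1.0 is 5 degrees). A call has 1 to 12 rows; each row is the pose to reach, as a shift and turn from the pose commanded when the call began; what a row does not reach only later rows make up. A row lasts 1/10 s, in which the tool goes at most 50 mm and 8.59 degrees, less where a joint would pass 70% of its speed; a pose out of reach is approached as far as the arm can. A call with a gripper value outside its range is refused whole. "jaw" is the closure, from -1 (fully open) to 1 (shut), set as the call begins (left out, the last holds). The fingers move at their own pace and stop on an object; "force" is the grip in N (left out, the last holds). Time passes only in rows, so rows that repeat a pose let the fingers close. It gives the time, the measured TCP pose, the force, the opening and the grip force at its end, in the units of the state.
- env.observe(): the state, without advancing time (a new reading comes with each control period).
- env.snapshot(name): name is "scene" or "top"; returns the picture (480x640x3 uint8, red, green, blue); there is no depth.
- env.camera_info(name): a dict with "fx", "fy", "cx", "cy" (pixels), "rvec" (rotation vector, rad) and "tvec" (3), from world to camera coordinates, as OpenCV has them. Camera axes: x right, y down, z forward; pixel columns grow to the right and rows downward; lengths in m; the calibration is good to about 2 mm. A picture is of the moment at which its call begins. camera_info takes no time and is no camera call.
- env.sign_off(): hands the job in; it is judged then, once.
Trained networks look in the newest picture that a camera, given by its name, has taken for a name from the list of things; names that differ only in an ending like _2 or _b are one class to them, and where a whole thing is asked for, a point or a joint stands for the part that bears it (a point fixed in the world has none). Each returns a list of dicts, best first, with "p" (0 to 1); they miss things now and then, are a little off and sometimes report something else, mostly with a low value. They report only what shows in the picture. A call takes as long as a camera call.
- env.find_in(camera, name): "position" ([x, y, z] in m, in world coordinates, good to about 4 mm: the middle of the surface that is visible of it).
- env.spot_point(camera, name): "position" ([x, y, z] in m, in world coordinates, good to about 4 mm: a listed point, or the origin of a listed thing).
The state is a dict: "clock": time; "qpos": joint angles; "qvel": joint speeds; "joint_torque": joint torques, N m; "tcp_pos": TCP position; "ee_rot": TCP orientation; "force": force on the tool from outside, world axes, zero at the start; "moment": the same for the moment, N m; "grip_width": finger opening in m; "grip_force": force on a finger pad.
Only numpy, scipy, OpenCV 4.12 (cv2) and the standard library are available. Lean on these libraries where they do the work, as an engineer would, in place of code of your own. Each camera call takes 0.05 s, during which the arm holds its last target. There are 200 camera calls.

## Working session

There is one attempt and no reset: what is moved stays moved. The work goes in short steps, Python scripts to look and compute and a tool call to move; the robot and the scene stay as the last step left them, time stands still between calls to the robot, and variables do not carry over. Pictures are saved under pics/ and viewed, at most 10 in all, crops included, and the job is handed in when it is done.

Besides the shell and the picture viewer there is one more tool, called after "Request:" in YAML: its name, and indented under it one key for each argument. apply_moves: Moves the arm, as the interface text tells. Its arguments: {"type":"object","properties":{"deltas":{"type":"array","items":{"type":"object","properties":{"offset":{"type":"array","items":{"type":"number"}},"yaw":{"type":"number"}}}},"jaw":{"type":"number"},"force":{"type":"number"}},"required":["deltas"]}

```bash
mkdir -p pics; python3 - <<'E'
from station import env
import cv2
for c in ("top","scene"):
    im=env.snapshot(c); cv2.imwrite(f"pics/{c}0.png",im[:,:,::-1])
    for n in ("lens","tracer","pad_top","crank_grip","tape","bottle","glasses"):
        print(c,n,[(round(d["p"],2),[round(v,4) for v in d["position"]]) for d in env.spot_point(c,n)[:2]])
    i=env.camera_info(c); print(i)
s=env.observe(); print(s["clock"],s["tcp_pos"],s["ee_rot"],s["grip_width"],env.finger_overhang)
E
```

```text
top lens [(0.7, [0.4531, -0.2818, -0.0013])]
top tracer [(0.62, [0.5363, 0.0176, -0.0018])]
top pad_top [(0.97, [0.54, 0.0171, 0.0388]), (0.53, [0.6521, -0.4171, -0.0012])]
top crank_grip [(0.54, [0.4538, 0.0187, 0.0757])]
top tape [(0.68, [0.4363, 0.3286, -0.0031])]
top bottle [(0.67, [0.4394, 0.3333, 0.0005])]
top glasses [(0.85, [0.6522, -0.4142, -0.0033])]
{'fx': 589.6220045451214, 'fy': 589.6220045451214, 'cx': 325.2977059160568, 'cy': 237.78147262823046, 'rvec': array([ 2.17090104, -2.16208359,  0.09249423]), 'tvec': array([-0.02743264,  0.56987308,  1.35319366])}
scene lens [(0.89, [0.4519, -0.2802, 0.0028])]
scene tracer [(0.96, [0.5356, 0.0153, -0.0017])]
scene pad_top [(0.89, [0.5358, 0.0172, 0.0413])]
scene crank_grip [(0.59, [0.4559, 0.022, 0.075]), (0.17, [0.4525, -0.2817, 0.0024])]
scene tape [(0.59, [0.4365, 0.331, -0.0006])]
scene bottle [(0.71, [0.5383, 0.0153, 0.0406]), (0.56, [0.7199, -0.2454, -0.0006])]
scene glasses [(0.47, [0.6567, -0.4152, 0.0008])]
{'fx': 584.8647099725207, 'fy': 584.8647099725207, 'cx': 335.1885699047894, 'cy': 241.80114930569115, 'rvec': array([ 2.03684977, -0.82710822,  0.47005746]), 'tvec': array([-0.41099657,  0.28756702,  1.35529953])}
0.8 [0.23461284 0.55222615 0.25630854] [1.14052907e-06 1.99555385e-01 9.79886549e-01 1.44725995e-06] 0.08590213893226711 0.025
```

View pics/top0.png

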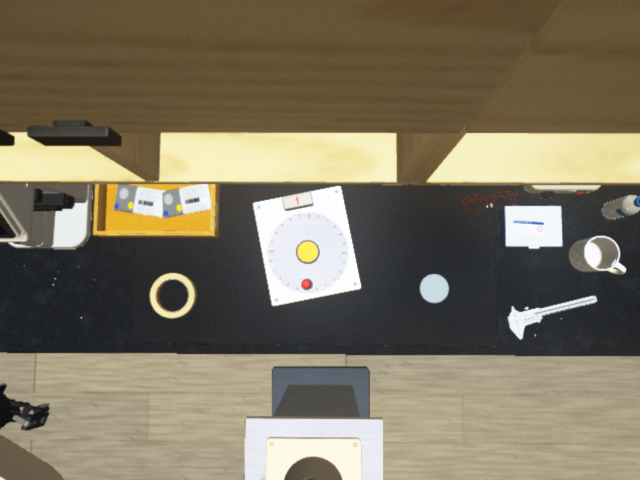

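View pics/scene0.png

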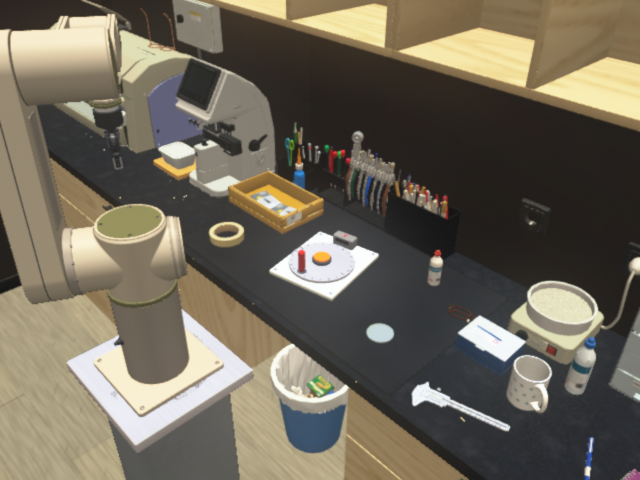

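The top view shows the lens at about (434,288), the pad at (308,252), the crank at (306,284) and the tape at (172,295). The scene view has the bottle at (435,268) and the glasses at (460,312). Next I'll refine the positions by segmentation.

```bash
cat > h.py <<'E'
from station import env
import cv2, numpy as np
def ray(c,uv,z):
    i=env.camera_info(c); R=cv2.Rodrigues(i["rvec"])[0]; o=-R.T@i["tvec"]
    d=R.T@np.array([(uv[0]-i["cx"])/i["fx"],(uv[1]-i["cy"])/i["fy"],1.])
    return o+d*(z-o[2])/d[2]
def proj(c,p):
    i=env.camera_info(c); K=np.array([[i["fx"],0,i["cx"]],[0,i["fy"],i["cy"]],[0,0,1.]])
    return cv2.projectPoints(np.array([p],float),i["rvec"],i["tvec"],K,None)[0].ravel()
def blob(im,lo,hi,near,rad=30):
    m=cv2.inRange(cv2.cvtColor(im,cv2.COLOR_RGB2HSV),lo,hi)
    k=np.zeros_like(m); cv2.circle(k,tuple(int(v) for v in near),rad,255,-1); m&=k
    n,l,s,ce=cv2.connectedComponentsWithStats(m)
    if n<2: return None
    j=1+np.argmax(s[1:,4]); return ce[j],s[j]
def look(lens=None,pad=(.537,.0165,.044),crank=None):
    for c in ("top","scene"):
        im=env.snapshot(c)
        for n,lo,hi,p,z in (("pad",(15,120,120),(32,255,255),pad,.044),("lens",(60,8,90),(115,90,255),lens,None),("crank",(0,150,70),(10,255,255),crank,.067 if c=="scene" else .094)):
            if p is None: continue
            b=blob(im,lo,hi,proj(c,p),28)
            if b is None: print(c,n,None); continue
            zz=(p[2]+.005) if z is None else z
            print(c,n,b[0].round(1),b[1],ray(c,b[0],zz).round(4))
E
python3 - <<'E'
from h import *
look(lens=(.452,-.281,0),crank=(.456,.02,.08))
import numpy as np
for n in ("lens","pad_top","crank_grip","bottle"):
    for c in ("top","scene"):
        print(c,n,[(round(d["p"],2),d["position"].round(4) if hasattr(d["position"],"round") else np.round(d["position"],4)) for d in env.spot_point(c,n)[:1]])
print(proj("top",(.5375,.0165,.044)))
im=env.snapshot("top");print(im[288,434],im[288,420:450:4,1])
E
```

```text
top pad [307.2 251.3] [297 241  21  21 338] [0.5368 0.0164 0.044 ]
top lens [433.8 288.1] [419 274  30  30 703] [ 0.4539 -0.2809  0.005 ]
top crank [305.6 283.7] [302 280   8   8  49] [0.4614 0.0173 0.094 ]
scene pad [321.5 256. ] [314 252  16   9 114] [0.539  0.0153 0.044 ]
scene lens [379.7 332.4] [366 323  28  20 457] [ 0.4547 -0.2831  0.005 ]
scene crank [300.9 253.9] [299 251   5  10  27] [0.4816 0.0385 0.067 ]
top lens [(0.75, array([ 0.4546, -0.2818, -0.0015]))]
scene lens [(0.4, array([ 0.6561, -0.4191, -0.0007]))]
top pad_top [(0.57, array([0.5338, 0.0171, 0.038 ]))]
scene pad_top [(0.85, array([0.536 , 0.0156, 0.0413]))]
top crank_grip [(0.39, array([0.4556, 0.0195, 0.0749]))]
scene crank_grip [(0.6, array([0.4576, 0.0189, 0.0772]))]
top bottle []
scene bottle [(0.88, array([ 0.7166, -0.2441,  0.002 ]))]
[307.13232183 251.02573884]
[204 223 228] [189 219 219 219 218 221 219 188]
```

Request:
apply_moves:
  deltas:
    - {"offset":[5.5,-5,-1],"yaw":1}
    - {"offset":[5.5,-5,-1],"yaw":2}
    - {"offset":[5.5,-5,-1],"yaw":3}
    - {"offset":[5.5,-5,-1],"yaw":4}
    - {"offset":[5.5,-5,-1],"yaw":4.6}
    - {"offset":[5.5,-5,-1],"yaw":4.6}
    - {"offset":[5.5,-20.83,-2],"yaw":4.6}
    - {"offset":[5.5,-20.83,-2],"yaw":4.6}
    - {"offset":[5.5,-20.83,-2],"yaw":4.6}
    - {"offset":[5.5,-20.83,-2],"yaw":4.6}
    - {"offset":[5.5,-20.83,-2],"yaw":4.6}
    - {"offset":[5.5,-20.83,-2],"yaw":4.6}
  jaw: -0.77
  force: 25

```text
clock: 2.55
tcp_pos: [0.4543, 0.051, 0.1976]
ee_rot: [0.0, 0.0, 1.0, -0.0]
force: [0.0, -0.2, 0.3]
grip_width: 0.0759
grip_force: 0.0
```

Request:
apply_moves:
  deltas:
    - {"offset":[0,-8,-1]}
    - {"offset":[0,-8,-1]}
    - {"offset":[0,-8,-1]}
    - {"offset":[0,-8,-1]}
    - {"offset":[0,-8,-1]}
    - {"offset":[0,-8,-1]}
    - {"offset":[0,-8,-1]}
    - {"offset":[0,-8,-1]}
    - {"offset":[0,-8,-1]}
    - {"offset":[0,-8,-1]}

```text
invalid input at $.deltas[0]: expected keys offset, yaw
```

Request:
apply_moves:
  deltas:
    - {"offset":[0,-8,-1],"yaw":0}
    - {"offset":[0,-8,-1],"yaw":0}
    - {"offset":[0,-8,-1],"yaw":0}
    - {"offset":[0,-8,-1],"yaw":0}
    - {"offset":[0,-8,-1],"yaw":0}
    - {"offset":[0,-8,-1],"yaw":0}
    - {"offset":[0,-8,-1],"yaw":0}
    - {"offset":[0,-8,-1],"yaw":0}
    - {"offset":[0,-8,-1],"yaw":0}
    - {"offset":[0,-8,-1],"yaw":0}

```text
clock: 3.55
tcp_pos: [0.4548, -0.2662, 0.1575]
ee_rot: [-0.0, -0.0, 1.0, 0.0]
force: [0.6, -1.0, 0.7]
grip_width: 0.0752
grip_force: 0.0
```

Request:
apply_moves:
  deltas:
    - {"offset":[-0.02,-0.37,-1],"yaw":0}
    - {"offset":[-0.02,-0.37,-2],"yaw":0}
    - {"offset":[-0.02,-0.37,-2.8],"yaw":0}
    - {"offset":[-0.02,-0.37,-2.8],"yaw":0}
    - {"offset":[-0.02,-0.37,-2.8],"yaw":0}

```text
clock: 4.05
tcp_pos: [0.454, -0.2809, 0.0459]
ee_rot: [-0.0, -0.001, 1.0, 0.0]
force: [0.4, -0.8, 0.2]
grip_width: 0.0755
grip_force: 0.0
```

```bash
python3 - <<'E'
from h import *
im=env.snapshot("scene"); cv2.imwrite("pics/s1.png",cv2.resize(im[270:390,310:450],None,fx=5,fy=5,interpolation=cv2.INTER_CUBIC)[:,:,::-1])
E
```

```text
(no output)
```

View pics/s1.png

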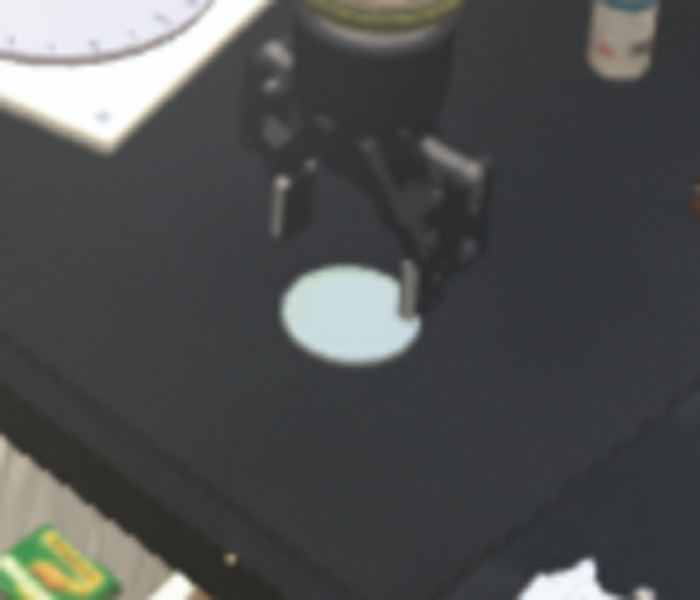

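The crop shows the fingers straddling the lens with their tips a few cm above it, at crop pixels (280,235) and (408,318).

Request:
apply_moves:
  deltas:
    - {"offset":[0,0,-0.25],"yaw":0}
    - {"offset":[0,0,-0.4],"yaw":0}
    - {"offset":[0,0,-0.4],"yaw":0}
    - {"offset":[0,0,-0.4],"yaw":0}

```text
clock: 4.5
tcp_pos: [0.4538, -0.282, 0.0295]
ee_rot: [0.0, 0.0, 1.0, -0.0]
force: [0.6, 0.4, 0.2]
grip_width: 0.0758
grip_force: 0.0
```

Request:
apply_moves:
  deltas:
    - {"offset":[0,0,-0.06],"yaw":0}
    - {"offset":[0,0,-0.12],"yaw":0}
    - {"offset":[0,0,-0.12],"yaw":0}

```text
clock: 4.8
tcp_pos: [0.4536, -0.2818, 0.0242]
ee_rot: [-0.0, 0.0, 1.0, 0.0]
force: [-0.2, -0.6, 0.6]
grip_width: 0.0756
grip_force: 0.0
```

Request:
apply_moves:
  deltas:
    - {"offset":[0,0,-0.04],"yaw":0}
    - {"offset":[0,0,-0.07],"yaw":0}
    - {"offset":[0,0,-0.07],"yaw":0}

```text
clock: 5.1
tcp_pos: [0.4537, -0.2819, 0.0215]
ee_rot: [-0.0, 0.0, 1.0, 0.0]
force: [0.4, -0.3, 0.1]
grip_width: 0.0758
grip_force: 0.0
```

Request:
apply_moves:
  deltas:
    - {"offset":[0,0,-0.04],"yaw":0}
    - {"offset":[0,0,-0.07],"yaw":0}
    - {"offset":[0,0,-0.07],"yaw":0}

```text
clock: 5.4
tcp_pos: [0.4537, -0.2819, 0.0187]
ee_rot: [-0.0, 0.0, 1.0, 0.0]
force: [-0.1, -0.9, -0.1]
grip_width: 0.0756
grip_force: 0.0
```

Request:
apply_moves:
  deltas:
    - {"offset":[0,0,0],"yaw":0}
    - {"offset":[0,0,0],"yaw":0}
    - {"offset":[0,0,0],"yaw":0}
    - {"offset":[0,0,0],"yaw":0}
    - {"offset":[0,0,0],"yaw":0}
    - {"offset":[0,0,0],"yaw":0}
  jaw: -0.4
  force: 25

```text
clock: 6.0
tcp_pos: [0.454, -0.2822, 0.0195]
ee_rot: [0.0, 0.0, 1.0, -0.0]
force: [-1.7, 0.7, 5.3]
grip_width: 0.064
grip_force: 27.1
```

Request:
apply_moves:
  deltas:
    - {"offset":[0,0,0.05],"yaw":0}
    - {"offset":[0,0,0.1],"yaw":0}
    - {"offset":[0,0,0.3],"yaw":0}
    - {"offset":[0,0,0.6],"yaw":0}
    - {"offset":[0,0,1],"yaw":0}
    - {"offset":[0,0,1],"yaw":0}

```text
clock: 6.6
tcp_pos: [0.4557, -0.2834, 0.0623]
ee_rot: [0.002, 0.0, 1.0, -0.002]
force: [-0.7, -0.0, -0.5]
grip_width: 0.0639
grip_force: 26.8
```

```bash
python3 - <<'E'
from h import *
im=env.snapshot("scene"); cv2.imwrite("pics/s2.png",cv2.resize(im[270:390,310:450],None,fx=5,fy=5,interpolation=cv2.INTER_CUBIC)[:,:,::-1])
s=env.observe();print(s["grip_width"],s["grip_force"],s["force"])
E
```

```text
0.06352657194300011 26.779020151479926 [-0.38612281 -0.22797962 -0.41403386]
```

View pics/s2.png

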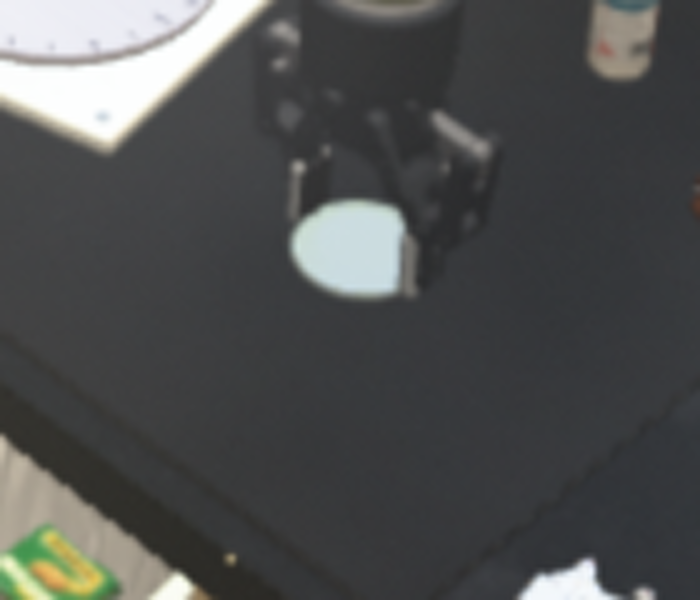

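The lens is held at the fingertips, level, around crop pixel (350,250). Next I'll carry it to the pad.

Request:
apply_moves:
  deltas:
    - {"offset":[0.5,0,1],"yaw":0}
    - {"offset":[1.2,0.5,2.2],"yaw":0}
    - {"offset":[2.03,1.5,2.2],"yaw":0}
    - {"offset":[2.03,2.5,2.2],"yaw":0}
    - {"offset":[2.03,3.5,2.2],"yaw":0}
    - {"offset":[2.03,4.5,2.2],"yaw":0}
    - {"offset":[2.03,5.5,2.2],"yaw":0}
    - {"offset":[2.03,6.4,2.2],"yaw":0}
    - {"offset":[2.03,7.1,2.2],"yaw":0}
    - {"offset":[2.03,7.45,2.2],"yaw":0}
    - {"offset":[2.03,7.45,2.2],"yaw":0}
    - {"offset":[2.03,7.45,2.2],"yaw":0}

```text
clock: 7.85
tcp_pos: [0.535, 0.0155, 0.1467]
ee_rot: [-0.0, -0.0, 1.0, -0.0]
force: [0.6, -0.2, -0.1]
grip_width: 0.0639
grip_force: 27.2
```

Request:
apply_moves:
  deltas:
    - {"offset":[0,0,-0.7],"yaw":0}
    - {"offset":[0,0,-1.4],"yaw":0}
    - {"offset":[0,0,-1.7],"yaw":0}
    - {"offset":[0,0,-1.7],"yaw":0}
    - {"offset":[0,0,-1.7],"yaw":0}

```text
clock: 8.35
tcp_pos: [0.5354, 0.0153, 0.0797]
ee_rot: [0.0, 0.001, 1.0, -0.0]
force: [0.2, 0.0, 0.5]
grip_width: 0.0638
grip_force: 27.2
```

```bash
python3 - <<'E'
from h import *
s=env.observe();print(s["tcp_pos"],s["grip_width"],s["force"])
im=env.snapshot("scene"); cv2.imwrite("pics/s3.png",cv2.resize(im[200:320,250:390],None,fx=5,fy=5,interpolation=cv2.INTER_CUBIC)[:,:,::-1])
E
```

```text
[0.53544485 0.01529235 0.07965924] 0.0637698687609992 [0.2061091  0.01337799 0.54636547]
```

View pics/s3.png

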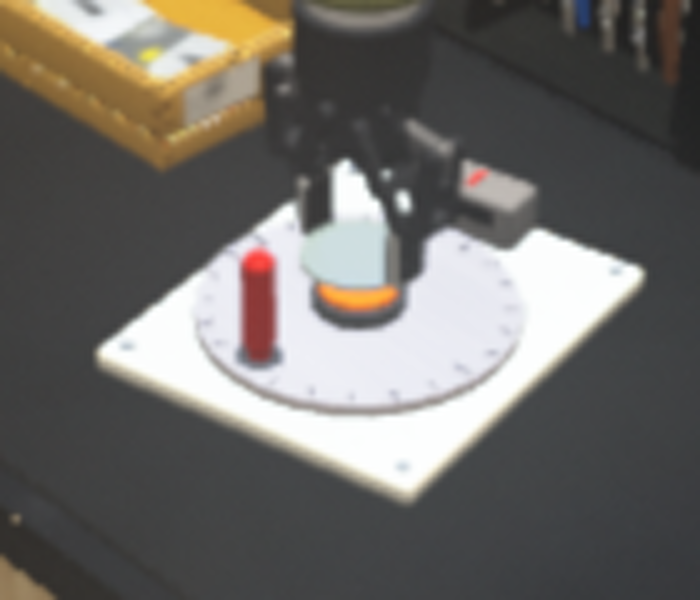

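The lens hangs just above the orange pad, near crop pixel (355,290). I'll lower it gently.

Request:
apply_moves:
  deltas:
    - {"offset":[0.04,0.01,-0.15],"yaw":0}
    - {"offset":[0.04,0.01,-0.3],"yaw":0}
    - {"offset":[0.04,0.01,-0.34],"yaw":0}
    - {"offset":[0.04,0.01,-0.34],"yaw":0}

```text
clock: 8.8
tcp_pos: [0.5363, 0.0165, 0.0649]
ee_rot: [-0.0, 0.0, 1.0, 0.0]
force: [0.0, 1.0, -0.8]
grip_width: 0.0639
grip_force: 27.2
```

Request:
apply_moves:
  deltas:
    - {"offset":[0,0,-0.025],"yaw":0}
    - {"offset":[0,0,-0.05],"yaw":0}
    - {"offset":[0,0,-0.05],"yaw":0}

```text
clock: 9.1
tcp_pos: [0.5368, 0.0165, 0.0636]
ee_rot: [0.0, 0.0, 1.0, 0.0]
force: [-0.6, -0.0, 0.7]
grip_width: 0.0642
grip_force: 27.3
```

Request:
apply_moves:
  deltas:
    - {"offset":[0,0,-0.02],"yaw":0}
    - {"offset":[0,0,-0.03],"yaw":0}
    - {"offset":[0,0,-0.03],"yaw":0}

```text
clock: 9.4
tcp_pos: [0.537, 0.0164, 0.0634]
ee_rot: [0.0, 0.0, 1.0, -0.0]
force: [-6.0, 0.6, 11.2]
grip_width: 0.0637
grip_force: 29.4
```

Request:
apply_moves:
  deltas:
    - {"offset":[0,0,0.02],"yaw":0}
    - {"offset":[0,0,0.02],"yaw":0}

```text
clock: 9.6
tcp_pos: [0.5369, 0.0164, 0.0635]
ee_rot: [0.0, 0.0, 1.0, -0.0]
force: [-1.7, 0.5, 5.4]
grip_width: 0.0635
grip_force: 28.3
```

Request:
apply_moves:
  deltas:
    - {"offset":[0,0,0],"yaw":0}
    - {"offset":[0,0,0],"yaw":0}
    - {"offset":[0,0,0],"yaw":0}
    - {"offset":[0,0,0],"yaw":0}
    - {"offset":[0,0,0],"yaw":0}
  jaw: -0.9

```text
clock: 10.1
tcp_pos: [0.5365, 0.0164, 0.0628]
ee_rot: [-0.0, 0.0, 1.0, -0.0]
force: [-0.3, 0.2, -0.3]
grip_width: 0.081
grip_force: 0.0
```

Request:
apply_moves:
  deltas:
    - {"offset":[0,0,0.2],"yaw":0}
    - {"offset":[0,0,0.6],"yaw":0}
    - {"offset":[0,0,1.4],"yaw":0}
    - {"offset":[0,0,2.4],"yaw":0}
    - {"offset":[-1,0,3],"yaw":0}
    - {"offset":[-2,0,3],"yaw":0}
    - {"offset":[-3,0,3],"yaw":0}
    - {"offset":[-4,0,3],"yaw":0}
    - {"offset":[-4,0,3],"yaw":0}
    - {"offset":[-4,0,3],"yaw":0}

```text
clock: 11.1
tcp_pos: [0.3767, 0.0164, 0.184]
ee_rot: [0.002, 0.0, 1.0, -0.0]
force: [-0.4, -0.5, 1.0]
grip_width: 0.0809
grip_force: 0.0
```

```bash
python3 - <<'E'
from h import *
look(lens=(.537,.0165,.044),crank=(.461,.0175,.09))
im=env.snapshot("scene"); cv2.imwrite("pics/s4.png",cv2.resize(im[200:320,250:390],None,fx=5,fy=5,interpolation=cv2.INTER_CUBIC)[:,:,::-1])
for n in ("lens","crank_grip"):
    for c in ("top","scene"):
        if c=="top": env.snapshot(c)
        print(c,n,[(round(d["p"],2),np.round(d["position"],4)) for d in env.spot_point(c,n)[:1]])
E
```

```text
top pad None
top lens [307.2 250.6] [ 279  223   57   56 1848] [0.5382 0.016  0.049 ]
top crank [305.6 283.6] [302 280   8   8  52] [0.4616 0.0172 0.094 ]
scene pad None
scene lens [322.2 255.5] [308 243  29  26 386] [0.5371 0.0108 0.049 ]
scene crank [301.  253.3] [299 251   5   7  25] [0.4836 0.0403 0.067 ]
top lens [(0.79, array([0.5365, 0.0192, 0.0455]))]
scene lens [(0.71, array([0.5364, 0.0168, 0.0463]))]
top crank_grip [(0.6, array([0.4566, 0.0203, 0.0745]))]
scene crank_grip [(0.43, array([0.458 , 0.0195, 0.0766]))]
```

View pics/s4.png

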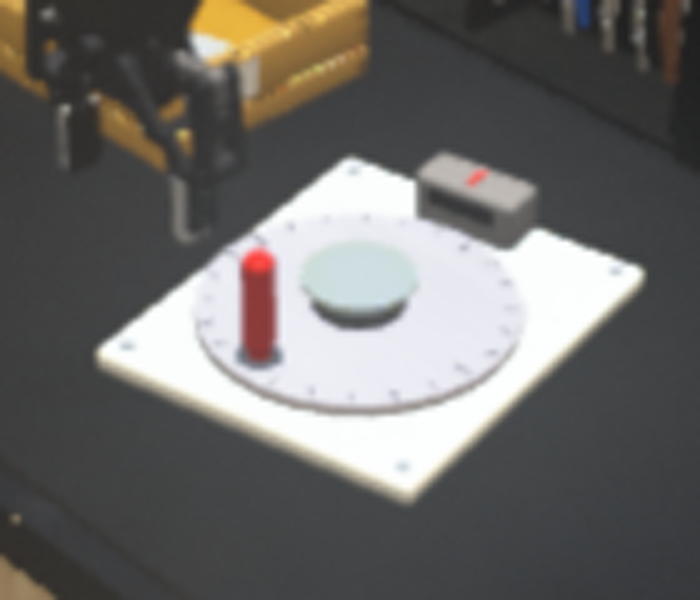

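The lens sits centred on the pad at crop pixel (360,275). The crank is upright at (258,305). Now I'll grip the crank.

Request:
apply_moves:
  deltas:
    - {"offset":[1,0.03,0],"yaw":0}
    - {"offset":[2.11,0.04,0],"yaw":0}
    - {"offset":[2.11,0.04,0],"yaw":0}
    - {"offset":[2.11,0.04,-0.8],"yaw":0}
    - {"offset":[2.11,0.04,-1.6],"yaw":0}
    - {"offset":[2.11,0.04,-2.3],"yaw":0}
    - {"offset":[2.11,0.04,-2.5],"yaw":0}
    - {"offset":[2.11,0.04,-2.5],"yaw":0}
  jaw: -0.1

```text
clock: 12.35
tcp_pos: [0.4598, 0.0181, 0.0819]
ee_rot: [-0.002, 0.0, 1.0, 0.0]
force: [-1.1, -0.1, 0.6]
grip_width: 0.047
grip_force: 0.0
```

Request:
apply_moves:
  deltas:
    - {"offset":[0,0,0],"yaw":0}
    - {"offset":[0,0,0],"yaw":0}
    - {"offset":[0,0,0],"yaw":0}
    - {"offset":[0,0,0],"yaw":0}
    - {"offset":[0,0,0],"yaw":0}
    - {"offset":[0,0,0],"yaw":0}
  jaw: 1
  force: 20

```text
clock: 12.95
tcp_pos: [0.4625, 0.0179, 0.085]
ee_rot: [0.002, 0.0, 1.0, -0.0]
force: [-2.7, -0.4, 6.9]
grip_width: 0.0193
grip_force: 21.1
```

```bash
python3 - <<'E'
import numpy as np
def seg(a):
    a=np.radians(np.array(a,float)); return [[round(1.875*(np.cos(t)-np.cos(a[0])),2),round(1.875*(np.sin(t)-np.sin(a[0])),2),0] for t in a[1:]]
for k in range(5): 
    s=179-72*k
    print(s,seg([s]+[s-6*i for i in range(1,13)]))
print(-181,seg([-181-6*i for i in range(0,7)]))
E
```

```text
179 [[np.float64(0.01), np.float64(0.2), 0], [np.float64(0.05), np.float64(0.39), 0], [np.float64(0.1), np.float64(0.58), 0], [np.float64(0.18), np.float64(0.76), 0], [np.float64(0.27), np.float64(0.93), 0], [np.float64(0.38), np.float64(1.1), 0], [np.float64(0.5), np.float64(1.25), 0], [np.float64(0.64), np.float64(1.38), 0], [np.float64(0.8), np.float64(1.5), 0], [np.float64(0.97), np.float64(1.61), 0], [np.float64(1.14), np.float64(1.69), 0], [np.float64(1.33), np.float64(1.76), 0]]
107 [[np.float64(0.19), np.float64(0.05), 0], [np.float64(0.38), np.float64(0.07), 0], [np.float64(0.58), np.float64(0.08), 0], [np.float64(0.78), np.float64(0.07), 0], [np.float64(0.97), np.float64(0.03), 0], [np.float64(1.16), np.float64(-0.02), 0], [np.float64(1.34), np.float64(-0.09), 0], [np.float64(1.51), np.float64(-0.19), 0], [np.float64(1.68), np.float64(-0.3), 0], [np.float64(1.83), np.float64(-0.42), 0], [np.float64(1.96), np.float64(-0.56), 0], [np.float64(2.08), np.float64(-0.72), 0]]
35 [[np.float64(0.1), np.float64(-0.17), 0], [np.float64(0.19), np.float64(-0.34), 0], [np.float64(0.26), 
[... 972 characters left out ...]
at64(-0.36), np.float64(0.17), 0], [np.float64(-0.52), np.float64(0.28), 0], [np.float64(-0.67), np.float64(0.4), 0], [np.float64(-0.8), np.float64(0.54), 0], [np.float64(-0.93), np.float64(0.7), 0], [np.float64(-1.03), np.float64(0.86), 0], [np.float64(-1.12), np.float64(1.04), 0], [np.float64(-1.18), np.float64(1.22), 0], [np.float64(-1.23), np.float64(1.42), 0], [np.float64(-1.26), np.float64(1.61), 0], [np.float64(-1.26), np.float64(1.81), 0]]
-181 [[np.float64(0.01), np.float64(0.2), 0], [np.float64(0.05), np.float64(0.39), 0], [np.float64(0.1), np.float64(0.58), 0], [np.float64(0.18), np.float64(0.76), 0], [np.float64(0.27), np.float64(0.93), 0], [np.float64(0.38), np.float64(1.1), 0]]
```

Request:
apply_moves:
  deltas:
    - {"offset":[0.0,0.08,0],"yaw":0}
    - {"offset":[0.01,0.2,0],"yaw":0}
    - {"offset":[0.05,0.39,0],"yaw":0}
    - {"offset":[0.1,0.58,0],"yaw":0}
    - {"offset":[0.18,0.76,0],"yaw":0}
    - {"offset":[0.27,0.93,0],"yaw":0}
    - {"offset":[0.38,1.1,0],"yaw":0}
    - {"offset":[0.5,1.25,0],"yaw":0}
    - {"offset":[0.64,1.38,0],"yaw":0}
    - {"offset":[0.8,1.5,0],"yaw":0}
    - {"offset":[0.97,1.61,0],"yaw":0}
    - {"offset":[1.14,1.69,0],"yaw":0}

```text
clock: 14.15
tcp_pos: [0.5088, 0.0852, 0.085]
ee_rot: [0.002, 0.0, 1.0, -0.001]
force: [1.1, -6.4, 8.2]
grip_width: 0.0189
grip_force: 21.3
```

```bash
python3 - <<'E'
from h import *
im=env.snapshot("scene"); cv2.imwrite("pics/s5.png",cv2.resize(im[200:320,250:390],None,fx=5,fy=5,interpolation=cv2.INTER_CUBIC)[:,:,::-1])
s=env.observe();print(s["tcp_pos"],s["force"],s["grip_width"])
E
```

```text
[0.50966672 0.08552964 0.0850571 ] [ 1.91308432 -4.6497151   5.09745488] 0.019595742956662207
```

View pics/s5.png

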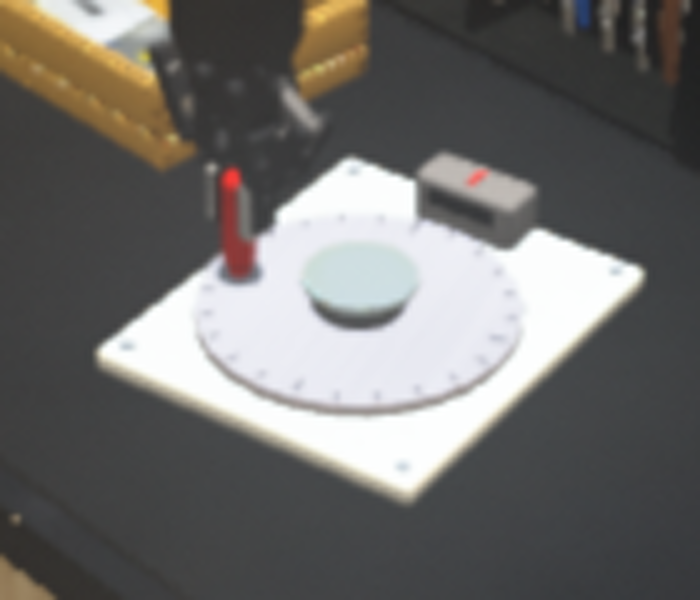

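The crank, now at crop pixel (235,225), is held and turning. The lens is still centred at (360,275). I'll carry on round.

Request:
apply_moves:
  deltas:
    - {"offset":[0.19,0.07,0],"yaw":0}
    - {"offset":[0.38,0.12,0],"yaw":0}
    - {"offset":[0.57,0.14,0],"yaw":0}
    - {"offset":[0.77,0.15,0],"yaw":0}
    - {"offset":[0.97,0.14,0],"yaw":0}
    - {"offset":[1.16,0.1,0],"yaw":0}
    - {"offset":[1.35,0.05,0],"yaw":0}
    - {"offset":[1.53,-0.02,0],"yaw":0}
    - {"offset":[1.7,-0.12,0],"yaw":0}
    - {"offset":[1.87,-0.23,0],"yaw":0}
    - {"offset":[2.02,-0.35,0],"yaw":0}
    - {"offset":[2.15,-0.49,0],"yaw":0}

```text
clock: 15.4
tcp_pos: [0.5937, 0.0655, 0.085]
ee_rot: [0.001, 0.0, 1.0, -0.0]
force: [-4.9, -2.4, 12.3]
grip_width: 0.0195
grip_force: 21.6
```

Request:
apply_moves:
  deltas:
    - {"offset":[0.12,-0.16,0],"yaw":0}
    - {"offset":[0.22,-0.33,0],"yaw":0}
    - {"offset":[0.31,-0.5,0],"yaw":0}
    - {"offset":[0.38,-0.69,0],"yaw":0}
    - {"offset":[0.42,-0.88,0],"yaw":0}
    - {"offset":[0.45,-1.07,0],"yaw":0}
    - {"offset":[0.46,-1.27,0],"yaw":0}
    - {"offset":[0.45,-1.46,0],"yaw":0}
    - {"offset":[0.41,-1.66,0],"yaw":0}
    - {"offset":[0.36,-1.85,0],"yaw":0}
    - {"offset":[0.28,-2.03,0],"yaw":0}
    - {"offset":[0.19,-2.2,0],"yaw":0}

```text
clock: 16.6
tcp_pos: [0.6021, -0.0222, 0.085]
ee_rot: [0.002, 0.0, 1.0, -0.0]
force: [2.4, 0.7, 6.0]
grip_width: 0.0198
grip_force: 21.1
```

Request:
apply_moves:
  deltas:
    - {"offset":[-0.11,-0.16,0],"yaw":0}
    - {"offset":[-0.24,-0.31,0],"yaw":0}
    - {"offset":[-0.38,-0.45,0],"yaw":0}
    - {"offset":[-0.53,-0.57,0],"yaw":0}
    - {"offset":[-0.7,-0.67,0],"yaw":0}
    - {"offset":[-0.87,-0.76,0],"yaw":0}
    - {"offset":[-1.06,-0.82,0],"yaw":0}
    - {"offset":[-1.25,-0.87,0],"yaw":0}
    - {"offset":[-1.44,-0.9,0],"yaw":0}
    - {"offset":[-1.64,-0.91,0],"yaw":0}
    - {"offset":[-1.84,-0.89,0],"yaw":0}
    - {"offset":[-2.03,-0.86,0],"yaw":0}

```text
clock: 17.8
tcp_pos: [0.5205, -0.0573, 0.085]
ee_rot: [0.002, 0.0, 1.0, -0.001]
force: [1.4, -1.9, 7.1]
grip_width: 0.0194
grip_force: 21.3
```

Request:
apply_moves:
  deltas:
    - {"offset":[-0.19,0.06,0],"yaw":0}
    - {"offset":[-0.37,0.13,0],"yaw":0}
    - {"offset":[-0.55,0.23,0],"yaw":0}
    - {"offset":[-0.71,0.34,0],"yaw":0}
    - {"offset":[-0.86,0.46,0],"yaw":0}
    - {"offset":[-0.99,0.6,0],"yaw":0}
    - {"offset":[-1.12,0.76,0],"yaw":0}
    - {"offset":[-1.22,0.92,0],"yaw":0}
    - {"offset":[-1.31,1.1,0],"yaw":0}
    - {"offset":[-1.37,1.28,0],"yaw":0}
    - {"offset":[-1.42,1.48,0],"yaw":0}
    - {"offset":[-1.45,1.67,0],"yaw":0}

```text
clock: 19.0
tcp_pos: [0.4626, 0.0105, 0.085]
ee_rot: [0.002, 0.0, 1.0, -0.0]
force: [0.8, -1.2, 8.9]
grip_width: 0.019
grip_force: 21.3
```

Request:
apply_moves:
  deltas:
    - {"offset":[-0.01,0.2,0],"yaw":0}
    - {"offset":[0.01,0.39,0],"yaw":0}
    - {"offset":[0.04,0.58,0],"yaw":0}
    - {"offset":[0.07,0.71,0],"yaw":0}
    - {"offset":[0.11,0.8,0],"yaw":0}
    - {"offset":[0.13,0.87,0],"yaw":0}
    - {"offset":[0.13,0.87,0],"yaw":0}

```text
clock: 19.7
tcp_pos: [0.4685, 0.0456, 0.085]
ee_rot: [0.002, 0.0, 1.0, 0.0]
force: [3.0, -0.4, 6.8]
grip_width: 0.0196
grip_force: 21.2
```

Request:
apply_moves:
  deltas:
    - {"offset":[0.03,0.06,0],"yaw":0}
    - {"offset":[0.04,0.09,0],"yaw":0}
    - {"offset":[0.04,0.09,0],"yaw":0}

```text
clock: 20.0
tcp_pos: [0.469, 0.0465, 0.0849]
ee_rot: [0.001, 0.0, 1.0, -0.002]
force: [-3.5, -14.3, 14.2]
grip_width: 0.019
grip_force: 22.0
```

Request:
apply_moves:
  deltas:
    - {"offset":[0.02,0.03,0],"yaw":0}
    - {"offset":[0.03,0.06,0],"yaw":0}
    - {"offset":[0.03,0.06,0],"yaw":0}

```text
clock: 20.3
tcp_pos: [0.4692, 0.0469, 0.0848]
ee_rot: [-0.0, 0.0, 1.0, -0.004]
force: [-12.5, -25.7, 18.8]
grip_width: 0.0192
grip_force: 23.3
```

The wrist force climbed to about 28 N at the end stop. I'll relax, open and retreat upward.

Request:
apply_moves:
  deltas:
    - {"offset":[-0.03,-0.07,0],"yaw":0}
    - {"offset":[-0.03,-0.07,0],"yaw":0}

```text
clock: 20.5
tcp_pos: [0.4689, 0.0464, 0.0849]
ee_rot: [0.001, 0.0, 1.0, -0.002]
force: [-3.6, -12.2, 12.2]
grip_width: 0.0194
grip_force: 21.9
```

Request:
apply_moves:
  deltas:
    - {"offset":[0,0,0],"yaw":0}
    - {"offset":[0,0,0],"yaw":0}
    - {"offset":[0,0,0],"yaw":0}
    - {"offset":[0,0,0],"yaw":0}
    - {"offset":[0,0,0],"yaw":0}
  jaw: -0.1

```text
clock: 21.0
tcp_pos: [0.4676, 0.0486, 0.0828]
ee_rot: [-0.0, 0.0, 1.0, 0.0]
force: [-0.5, 0.2, -0.2]
grip_width: 0.0468
grip_force: 0.0
```

Request:
apply_moves:
  deltas:
    - {"offset":[0,0,0.5],"yaw":0}
    - {"offset":[0,0,1.3],"yaw":0}
    - {"offset":[0,0,2.2],"yaw":0}
    - {"offset":[-1,0,3],"yaw":0}
    - {"offset":[-2,0,3],"yaw":0}
    - {"offset":[-2,0,3],"yaw":0}
    - {"offset":[-2,0,3],"yaw":0}
    - {"offset":[-2,0,3],"yaw":0}

```text
clock: 21.8
tcp_pos: [0.3884, 0.0484, 0.2031]
ee_rot: [0.0, 0.0, 1.0, -0.0]
force: [-0.1, 0.7, 0.1]
grip_width: 0.0468
grip_force: 0.0
```

```bash
python3 - <<'E'
from h import *
look(lens=(.537,.0165,.044),crank=(.469,.046,.09))
p=ray("top",[297,201],.048); print("head",p)
im=env.snapshot("scene"); cv2.imwrite("pics/s6.png",cv2.resize(im[200:320,250:390],None,fx=5,fy=5,interpolation=cv2.INTER_CUBIC)[:,:,::-1])
E
```

```text
top pad None
top lens [307.5 250.5] [ 280  223   56   56 1832] [0.5383 0.0156 0.049 ]
top crank [292.7 280.7] [289 277   8   8  52] [0.4678 0.0458 0.094 ]
scene pad None
scene lens [321.4 255.7] [307 247  30  20 372] [0.535  0.0114 0.049 ]
scene crank [295.6 250.5] [293 244   6  19  61] [0.4818 0.0609 0.067 ]
head [0.65354738 0.04074684 0.048     ]
```

View pics/s6.png

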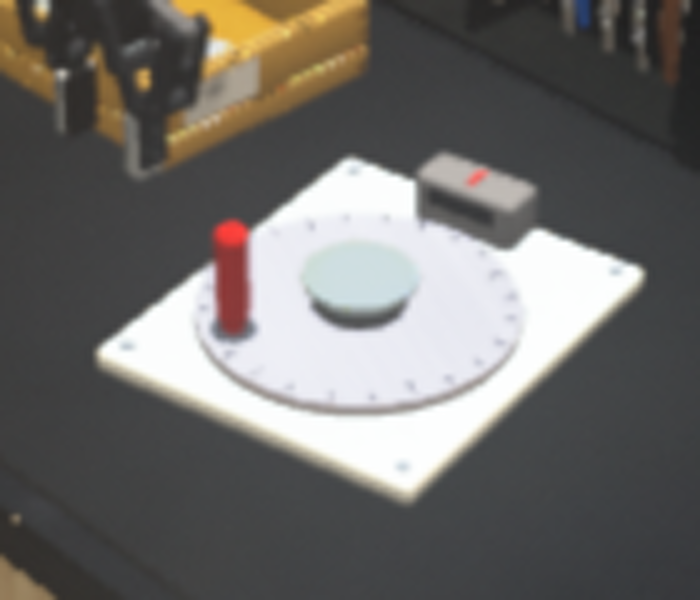

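The lens is centred and flat at (360,275). The crank, at (232,280), stands at a joint value of about 6.88 rad, and the gripper is clear.

```bash
python3 -c "
from station import env
print(env.sign_off())"
```

```text
the job is handed in; nothing more can be done
None
```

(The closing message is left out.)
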